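# Return the porcelain vase to its stand

## Task

A candlestick was left on the vase's round wooden stand: move it to the free end of the silver tray, standing beside its twin. Then put the porcelain vase upright on the middle of the stand. The porcelain is thin: squeeze it with no more than 40 N, keep it upright and lower it on softly, without dropping or knocking it, and leave the other things where they are.

Things in the scene. Friction and masses are not known exactly. Their poses are not given: they have to be found in the camera images.
- vase: pearl-white porcelain vase, 0.32 kg, 174 mm tall, round: foot 62 mm across, widest (94 mm) at 80 mm up, straight neck 44 mm across from 120 mm up to the top at 174 mm. Origin: centre of its underside, z up along its axis. Cracks if squeezed with over 45 N a finger, dropped over 5 mm onto the stand or pressed on it with over 45 N
- vase_neck (a point): point on the vase's axis, 152 mm above its underside: where to pinch the neck
- stand: low round dark wooden stand, 120 mm across, 30 mm high, flat top; fixed. Origin: centre of its underside
- stand_top (a point): centre of the stand's flat top, 30 mm above the table: the vase's place
- candlestick: brass candlestick without candle, about 0.30 kg, 142 mm tall, round: foot 68 mm across, slim stem 20 mm, straight cup 32 mm across from 98 mm up to the top at 142 mm. Origin: centre of its underside, z up. It starts standing on the stand
- candlestick_cup (a point): point on the candlestick's axis, 122 mm above its underside: where to pinch the cup
- tray: rectangular silver tray, 140 mm (its x) by 240 mm (its y), floor 6 mm thick, rim 12 mm high and 8 mm wide; fixed. Origin: centre of its underside. The twin stands 52 to 66 mm from the centre to its +y; the -y half is the free end
- tray_free (a point): middle of the tray's free end, on its floor, 60 mm from the tray's centre to its -y: the candlestick's place
- twin: second candlestick, same as the first, standing on the tray; leave it there. Origin: centre of its underside
- dish: round silver dish, 112 mm across, 36 mm high, a bystander just beyond the stand (to its +x). Origin: centre of its underside
- trinket: wooden trinket box, 64 x 89 mm, 44 mm high, a bystander just beyond the vase (to its +x). Origin: centre of its underside
- scentjar: amber glass scent jar with a ball stopper, 60 mm across, 94 mm high, a bystander just beyond the tray (to its +x). Origin: centre of its underside
Things that resemble listed ones, but are neither listed nor needed, are in the scene too. What is shaped like the vase but blue or pink is not meant.

How it is judged:
By the outcome, as a careful person would: the job done as asked, in the order asked, and still so for the second after the job is handed in, with the robot touching nothing.
It also fails if it takes over 72 s, if anything falls off the work surface, if the arm or the gripper's body presses on something with over 40 N, if the wrist force passes 120 N, or if a joint passes its speed limit or range.

## Robot

A 6-joint arm with a two-finger parallel gripper is mounted at the origin on the work surface. World frame = base frame: x ahead of the robot, y to its left, z up, the work surface at z = 0. Lengths are in mm, angles in degrees, forces in N, time in s.
With the tool pointing down it reaches from about 350 to 800 mm from the base axis. Payload 7.3 kg.
Tool frame: the origin (TCP) lies midway between the tips of the shut fingers; the grasp point (between the pads) lies 19 mm behind it; z points along the fingers, y is the line along which they close (so a half turn about z gives the same grasp; the last joint's range is limited). The gripper opens to 85 mm and grips with 20 to 120 N. Pads are 22 mm wide; open, the fingers measure 114 mm over their backs; the gripper's body (76 mm by 85 mm) begins 54 mm behind the grasp point. The pads swing forward as they close: fully open they stand 13 mm farther back than shut.
Start: joints at [62.281, 19.595, 87.324, -0, 73.075, -8.365], TCP at [173.977, 495.355, 231.322] pointing down, gripper open.
Joint ranges: [-145.02, 145.02], [-44.19, 115.74], [2.07, 154.8], [-57.11, 237.11], [16.16, 152.29], [-177.93, 177.93]. Speed limits (degrees/s): [147.25, 147.25, 180, 180, 180, 180].

## Interface

Orientations are given as [roll, pitch, yaw] about the fixed x, y, z axes, in that order (R = Rz(yaw) Ry(pitch) Rx(roll)).
In Python, from cell import ctrl, grab_frame, hand_in gives the robot as it stands.
- The arm moves only by the tool arm_command, never from a script. Its argument "targets" is a list of rows, each a list of 3 entries, a list of its own where there are three numbers: the shift along the tool's x, y, z in mm, then the turn, a rotation vector about the tool's x, y, z in rad, then the opening, from -1 (shut) to 1 (fully open). In form: [[[tx, ty, tz], [rx, ry, rz], fingers], ...]. A call has 1 to 12 rows; each row shifts and turns the commanded pose from where the row before left it, along the tool's axes as they then stand; what a row does not reach is not made up. A row lasts 1/12 s, in which the tool goes at most 41.7 mm and 7.16 degrees, less where a joint would pass 70% of its speed; a pose out of reach is approached as far as the arm can. A call is refused whole if a number of a shift passes 41.7 or a number of a turn 0.125, either way. A call with a gripper value outside its range is refused whole. The fingers move at their own pace and stop on an object; the grip force is fixed at half the most. Time passes only in rows, so rows that do not move let the fingers close. It gives the time, the measured TCP pose, the force, the opening and the grip force at its end, in the units of the state.
- ctrl.get_state(): the state, without advancing time (a new reading comes with each control period).
- grab_frame(name): name is "scene" or "top" or "wrist"; returns a dict with "frame" (420x560x3 uint8, red, green, blue), "mtx" (3x3 intrinsics, pixels), "position" and "rotation" of the camera in the world; the wrist camera has in their place "T_tool_cam" (4x4, takes a point from camera to tool coordinates, whose origin is the TCP and whose axes are the flange's). Camera axes: x right, y down, z forward; pixel columns grow to the right and rows downward; lengths in mm; the calibration is good to about 2 mm. The wrist camera is an equidistant fisheye: a pixel r from the principal point sees the ray r / f radians off the axis. A picture is of the moment at which its call begins: read the wrist's pose just before it. There is no depth.
- hand_in(): hands the job in; it is judged then, once.
The state is a dict: "time_s": time; "qpos": joint angles; "qd": joint speeds; "joint_efforts": joint torques, N m; "tcp_pos": TCP position; "tool_rot": TCP orientation; "wrist_force": force on the tool from outside, world axes, zero at the start; "torque": the same for the moment, N m; "finger_gap": opening from 0.0 (shut) to 1.0 (fully open); "grasp_force": force on a finger pad.
Only numpy, scipy, OpenCV 4.12 (cv2) and the standard library are available. Lean on these libraries where they do the work, as an engineer would, in place of code of your own. Each camera call takes 0.05 s, during which the arm holds its last target. There are 200 camera calls.

## Working session

There is one attempt and no reset: what is moved stays moved. The work goes in short steps, Python scripts to look and compute and a tool call to move; the robot and the scene stay as the last step left them, time stands still between calls to the robot, and variables do not carry over. Pictures are saved under pics/ and viewed, at most 10 in all, crops included, and the job is handed in when it is done.

Besides the shell and the picture viewer there is one more tool, called after "Emit:" by a JSON object that holds its "name" and its "arguments". arm_command: Moves the arm, as the interface text tells. Its arguments: {"type":"object","properties":{"targets":{"type":"array"}},"required":["targets"]}

```bash
mkdir -p pics; ls
python3 - <<'E'
from cell import ctrl, grab_frame
import cv2,numpy as np
s=ctrl.get_state();print(s)
for n in("scene","top"):
    d=grab_frame(n);np.savez(f"pics/{n}.npz",**d);cv2.imwrite(f"pics/{n}0.png",d["frame"][:,:,::-1]);print(n,d["mtx"],d["position"],d["rotation"])
E
```

```text
pics
{'time_s': 0.0, 'qpos': array([ 6.22821732e+01,  1.96387725e+01,  8.73764883e+01,  5.63840079e-04,
        7.30733470e+01, -8.36491064e+00]), 'qd': array([ 0.00508564, -0.1203548 , -0.04910982, -0.01193845,  0.09684559,
        0.00020565]), 'joint_efforts': array([ 5.30508332e-04, -4.33677006e+01, -2.46007991e+01, -1.28373185e-04,
        7.88758392e-03, -2.76393990e-05]), 'tcp_pos': array([173.76965437, 494.99826567, 230.60930684]), 'tool_rot': array([-1.79912413e+02, -1.34238271e-02,  1.60646909e+02]), 'wrist_force': array([ 0.23755255, -0.90649146,  0.9692074 ]), 'torque': array([-0.06415066, -0.04469993,  0.02680107]), 'grasp_force': 0.0, 'finger_gap': 1.0001828075623704}
scene [[436.07143563   0.         282.68301156]
 [  0.         436.07143563 210.92115121]
 [  0.           0.           1.        ]] [1223.84311133   26.57239185 1039.60200456] [-146.66329724   -0.77703478   95.0155624 ]
top [[460.07180194   0.         276.29149968]
 [  0.         460.07180194 202.02644476]
 [  0.           0.           1.        ]] [ 495.86985133  -17.96494563 1423.82483996] [-174.94909296    1.50111779  -88.82076182]
```

View pics/scene0.png

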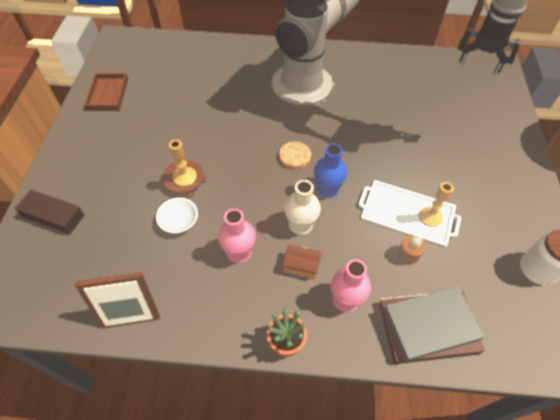

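View pics/top0.png

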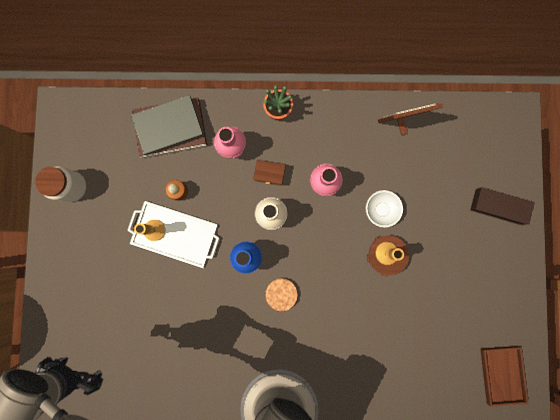

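The scene shows the candlestick on the stand (scene ~(180,160), top (388,255)). The cream vase is at top (270,213), between the blue and pink lookalikes. The tray is at top (174,234), with the twin at its left end. I'll enlarge crops to get precise pixels.

```bash
cat > h.py <<'E'
import numpy as np,cv2
from scipy.spatial.transform import Rotation as R
def rot(e): return R.from_euler('xyz',e,degrees=True).as_matrix()
def ray(d,px):
    v=np.linalg.inv(d["mtx"])@[px[0],px[1],1.]; v=rot(d["rotation"])@v
    return np.asarray(d["position"],float),v/np.linalg.norm(v)
def plane(d,px,z):
    o,v=ray(d,px); return o+v*(z-o[2])/v[2]
def tri(d1,p1,d2,p2):
    o1,a=ray(d1,p1);o2,b=ray(d2,p2)
    t=np.linalg.lstsq(np.c_[a,-b],o2-o1,rcond=None)[0]
    x,y=o1+a*t[0],o2+b*t[1]; return (x+y)/2,np.linalg.norm(x-y)
def proj(d,P):
    c=rot(d["rotation"]).T@(np.asarray(P,float)-d["position"]); return (d["mtx"]@c/c[2])[:2]
def load(n): return dict(np.load(f"pics/{n}.npz"))
E
python3 - <<'E'
from h import *
T,S=load("top"),load("scene")
def crop(d,x,y,w=66,h=50,k=4): return cv2.resize(np.ascontiguousarray(d["frame"][y:y+h,x:x+w,::-1]),None,fx=k,fy=k,interpolation=cv2.INTER_CUBIC)
a=[crop(T,355,230),crop(T,240,190),crop(T,110,195,66,50)]
b=[crop(S,150,135,66,66),crop(S,270,175,66,66),crop(S,405,175,66,66)]
cv2.imwrite("pics/crops.png",np.vstack([np.hstack(a),np.hstack(b)]))
for d in(T,S):
    hsv=cv2.cvtColor(d["frame"],cv2.COLOR_RGB2HSV)
    for nm,lo,hi,mn in(("tray",(0,0,190),(180,40,255),400),("brass",(15,140,110),(32,255,255),60),("stand",(0,100,50),(12,255,160),150),("cream",(18,15,120),(35,110,255),150)):
        m=cv2.inRange(hsv,lo,hi)
        for c in cv2.findContours(m,cv2.RETR_EXTERNAL,cv2.CHAIN_APPROX_NONE)[0]:
            if cv2.contourArea(c)>mn: print(nm,cv2.boundingRect(c),np.round(cv2.minAreaRect(c)[0],1),np.round(cv2.minAreaRect(c)[1:][0],1),round(cv2.minAreaRect(c)[2],1))
E
```

```text
tray (128, 201, 91, 67) [172.8 233.6] [89.2 46.2] 18.4
tray (366, 190, 37, 37) [384. 208.] [36. 36.] 90.0
brass (375, 242, 29, 23) [389. 253.] [22. 28.] 90.0
brass (134, 220, 31, 21) [149.4 230.9] [20.4 29.3] 76.0
stand (550, 392, 10, 28) [554.5 405.5] [ 9. 27.] 0.0
stand (480, 347, 49, 60) [503.9 375.8] [60.8 41.6] 82.9
stand (8, 273, 17, 97) [ 14.5 320.6] [14.5 96.2] 3.6
stand (367, 235, 42, 41) [387.5 255. ] [40. 41.] 90.0
stand (0, 230, 28, 41) [ 13.5 250. ] [40. 27.] 90.0
stand (476, 188, 58, 36) [504.  205.5] [55.5 23.2] 15.9
stand (35, 166, 30, 30) [ 49.5 180.5] [29. 29.] 90.0
stand (253, 159, 33, 26) [269.1 171.7] [29.4 21.4] 11.3
stand (378, 103, 65, 32) [412. 121.] [21.3 66.5] 76.0
stand (0, 78, 560, 313) [279.5 233.8] [562.4 306.4] 0.6
stand (0, 0, 560, 76) [279.5  37.5] [ 75. 559.] 90.0
cream (240, 376, 28, 44) [252.  398.2] [19.5 46.2] 25.0
cream (160, 221, 27, 19) [173. 230.] [18. 26.] 90.0
cream (254, 197, 33, 33) [270.5 213.5] [32.5 31.1] 45.0
cream (365, 190, 37, 38) [383.8 208.3] [36.8 36.1] 45.0
cream (131, 96, 71, 58) [165.8 123.9] [41.4 61.7] 71.6
tray (431, 313,
[... 750 characters left out ...]
 (517, 44, 27, 21) [526.8  48.8] [16.1 28.6] 50.7
stand (0, 12, 65, 108) [32.  65.5] [ 64. 107.] 0.0
stand (327, 0, 159, 48) [406.   23.5] [ 47. 158.] 90.0
stand (94, 0, 193, 35) [190.  17.] [ 34. 192.] 90.0
cream (387, 286, 98, 73) [435.3 321.4] [59.2 84.6] 73.0
cream (84, 281, 67, 44) [117.3 303.3] [40.  61.6] 81.5
cream (155, 197, 43, 38) [175.8 215.3] [36.8 41.7] 45.0
cream (358, 180, 98, 67) [406.9 216.6] [103.3  53.1] 17.2
cream (290, 180, 31, 44) [306.5 201.9] [29.2 43.1] 11.3
cream (281, 143, 29, 22) [295. 154.] [28.6 20.1] 10.3
cream (290, 71, 42, 31) [313.6  91.2] [20.4 43.9] 54.0
cream (447, 0, 30, 14) [461.5   6.5] [13. 29.] 90.0
cream (0, 0, 120, 85) [59.5 42. ] [ 84. 119.] 90.0
```

View pics/crops.png

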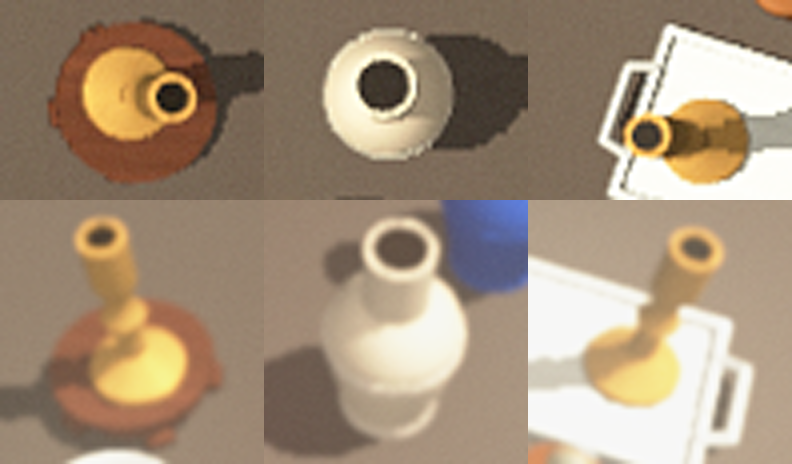

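Run:
```python
from h import *
np.set_printoptions(precision=1,suppress=True)
T,S=load("top"),load("scene")
for n,a,b,z in(("cand",(397.4,253.9),(175.4,144.4),172),("vase",(270.1,211.1),(303.9,186.6),174),("twin",(139.9,228.1),(446.6,186.9),148)):
    print(n,tri(T,a,S,b),plane(T,a,z),plane(S,b,z))
print("stand",plane(T,(388.6,255.1),30),"candfoot",plane(T,(385.6,253),34))
print("stand scene",plane(S,(183,180),25))
# tray: open away handles, polygon corners
for d in(T,S):
    m=cv2.inRange(cv2.cvtColor(d["frame"],cv2.COLOR_RGB2HSV),(0,0,150),(180,70,255))
    m=cv2.morphologyEx(m,cv2.MORPH_CLOSE,np.ones((5,5)))
    cs=max((c for c in cv2.findContours(m,0,1)[0] if 1000<cv2.contourArea(c)<6000),key=cv2.contourArea)
    P=np.array([plane(d,p[0],12)[:2] for p in cs],np.float32); r=cv2.minAreaRect(P); print("tray",r)
    print([plane(d,p[0],12)[:2] for p in cv2.approxPolyDP(cs,2.5,True)])
# bystanders
for n,p,z in(("dish",(384,208.5),36),("trinket",(269.5,171.5),44),("scent",(175.5,189),60),("blue",(245,257),80),("pink",(326,180),80),("coaster",(282,295),10)):
    print(n,plane(T,p,z))
```

```text
cand (array([ 471.9, -311.5,  171.4]), np.float64(0.25912392045229304)) [ 471.9 -311.3  172. ] [ 472.4 -311.4  172. ]
vase (array([580.4,  33.8, 175.9]), np.float64(0.9903834283707599)) [580.6  33.4 174. ] [578.9  34.3 174. ]
twin (array([527.8, 396.2, 151.7]), np.float64(0.35393491120085946)) [527.9 397.2 148. ] [524.9 398.  148. ]
stand [ 465.  -318.4   30. ] candfoot [ 471.2 -308.6   34. ]
stand scene [ 478.4 -316.3   25. ]
tray ((516.53369140625, 339.8978576660156), (279.21307373046875, 142.05780029296875), 73.20362091064453)
[array([587. , 462.6]), array([527.8, 481.6]), array([515.7, 468.5]), array([481.8, 470. ]), array([413.5, 241.4]), array([440.9, 236.2]), array([447.4, 214.9]), array([502.7, 198.2]), array([548.6, 205.9]), array([615.8, 423.2]), array([612.4, 435.6]), array([587.4, 443.8])]Traceback (most recent call last):
  File "<stdin>", line 12, in <module>
ValueError: max() iterable argument is empty
```

```bash
cat >> h.py <<'E'
def go(P):
    """tool-frame shift from the measured TCP to world point P, and the turn left to point down at yaw 160.6"""
    from cell import ctrl
    s=ctrl.get_state(); A=rot(s["tool_rot"]); d=A.T@(np.asarray(P,float)-s["tcp_pos"])
    turn=R.from_matrix(A.T@rot([180,0,160.6])).as_rotvec()
    print("t",round(s["time_s"],2),"tcp",np.round(s["tcp_pos"],1),"shift",np.round(d,1),"n",round(float(np.abs(d).max()/30),1),"turn",np.round(turn,4),"gap",round(s["finger_gap"],3),"gf",round(s["grasp_force"],1),"wf",np.round(s["wrist_force"],1))
E
python3 - <<'E'
from h import *
np.set_printoptions(precision=1,suppress=True)
T,S=load("top"),load("scene")
go([480,150,260])
print(plane(S,(183,174),30))
for n,p,z in(("dish",(384,208.5),36),("trinket",(269.5,171.5),44),("scent",(175.5,189),60),("blue",(245,257),80),("pink",(326,180),80)): print(n,plane(T,p,z))
E
```

```text
t 0.1 tcp [173.8 495.  230.7] shift [-403.2 -224.1  -29.1] n 13.4 turn [-0. -0.  0.] gap 1.001 gf 0.0 wf [ 0.3  0.  -0.1]
[ 460.4 -319.2   30. ]
dish [ 604.2 -303.4   36. ]
trinket [709.6  43.2  44. ]
scent [649.4 323.7  60. ]
blue [451.8 107.4  80. ]
pink [ 681.5 -125.    80. ]
```

Emit:
{"name": "arm_command", "arguments": {"targets": [[[-33.6, -18.7, -2.4], [0, 0, 0], 1], [[-33.6, -18.7, -2.4], [0, 0, 0], 1], [[-33.6, -18.7, -2.4], [0, 0, 0], 1], [[-33.6, -18.7, -2.4], [0, 0, 0], 1], [[-33.6, -18.7, -2.4], [0, 0, 0], 1], [[-33.6, -18.7, -2.4], [0, 0, 0], 1], [[-33.6, -18.7, -2.4], [0, 0, 0], 1], [[-33.6, -18.7, -2.4], [0, 0, 0], 1], [[-33.6, -18.7, -2.4], [0, 0, 0], 1], [[-33.6, -18.7, -2.4], [0, 0, 0], 1], [[-33.6, -18.7, -2.4], [0, 0, 0], 1], [[-33.6, -18.7, -2.4], [0, 0, 0], 1]]}}

```text
time_s: 1.1
tcp_pos: [480.8, 148.2, 260.0]
tool_rot: [-180.0, -0.0, 160.6]
wrist_force: [0.5, 0.4, 0.1]
finger_gap: 0.999
grasp_force: 0.0
```

```bash
python3 -c "
from h import *
go([472,-311,240])"
```

```text
t 1.1 tcp [480.8 148.2 260. ] shift [-144.  -436.2   20. ] n 14.5 turn [-0.0001 -0.0006  0.0006] gap 0.999 gf 0.0 wf [0.5 0.4 0.1]
```

Emit:
{"name": "arm_command", "arguments": {"targets": [[[-12, -36.3, 0], [0, 0, 0], 1], [[-12, -36.3, 0], [0, 0, 0], 1], [[-12, -36.3, 0], [0, 0, 0], 1], [[-12, -36.3, 0], [0, 0, 0], 1], [[-12, -36.3, 0], [0, 0, 0], 1], [[-12, -36.3, 0], [0, 0, 0], 1], [[-12, -36.3, 0], [0, 0, 0], 1], [[-12, -36.3, 0], [0, 0, 0], 1], [[-12, -36.3, 0], [0, 0, 0], 1], [[-12, -36.3, 0], [0, 0, 0], 1], [[-12, -36.3, 0], [0, 0, 0], 1], [[-12, -36.3, 20], [0, 0, 0], 1]]}}

```text
time_s: 2.1
tcp_pos: [472.4, -310.5, 243.6]
tool_rot: [-179.9, 0.3, 160.6]
wrist_force: [0.6, 0.0, -0.1]
finger_gap: 0.999
grasp_force: 0.0
```

Run:
```python
from h import *
from cell import grab_frame,ctrl
go([472,-311,132])
s=ctrl.get_state()
d=grab_frame("wrist"); cv2.imwrite("pics/w1.png",d["frame"][:,:,::-1]); print(d["mtx"],d["T_tool_cam"])
np.savez("pics/w1.npz",tcp=s["tcp_pos"],rot=s["tool_rot"],**d)
```

```text
t 2.1 tcp [ 472.4 -310.5  243.6] shift [  0.9  -0.3 111.6] n 3.7 turn [-0.0023  0.006   0.0005] gap 0.999 gf 0.0 wf [ 0.6  0.  -0.1]
[[325.1922621    0.         279.10708088]
 [  0.         325.1922621  209.89800042]
 [  0.           0.           1.        ]] [[-9.70995962e-04 -9.52895769e-01 -3.03296406e-01  7.70367144e+01]
 [ 9.99999522e-01 -8.90900254e-04 -4.02445966e-04 -5.98791454e-01]
 [ 1.13282213e-04 -3.03296652e-01  9.52896179e-01 -1.41738394e+02]
 [ 0.00000000e+00  0.00000000e+00  0.00000000e+00  1.00000000e+00]]
```

View pics/w1.png

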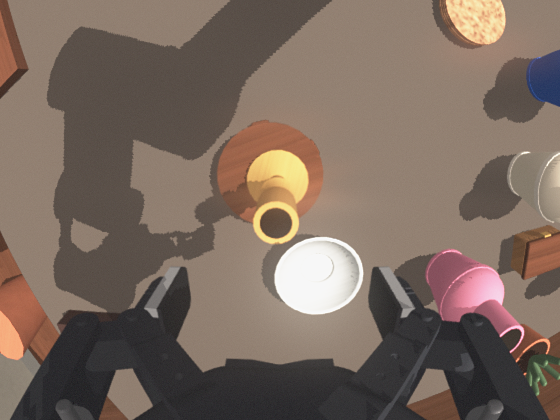

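The wrist view shows the cup rim at about (276,223), midway between the fingers. The stand disc is centred near (270,173). I'll check both against the calibration.

```bash
cat >> h.py <<'E'
def wplane(d,px,z,tcp,e):
    u=(np.array(px)-d["mtx"][:2,2])/d["mtx"][0,0]; th=np.linalg.norm(u)
    v=np.r_[u/th*np.sin(th),np.cos(th)]; A=rot(e); M=d["T_tool_cam"]
    v=A@M[:3,:3]@v; o=A@M[:3,3]+tcp; return o+v*(z-o[2])/v[2]
E
python3 - <<'E'
from h import *
d=load("w1"); print(wplane(d,(276,223),172,d["tcp"],d["rot"]),wplane(d,(270,172.5),30,d["tcp"],d["rot"]))
m=cv2.inRange(cv2.cvtColor(d["frame"],cv2.COLOR_RGB2HSV),(0,100,60),(13,255,200)); m[:,:210]=0;m[:115]=0;m[230:]=0;m[:,330:]=0
c=max(cv2.findContours(m,0,1)[0],key=cv2.contourArea); h=cv2.convexHull(c)
P=np.array([wplane(d,p[0],30,d["tcp"],d["rot"])[:2] for p in c],np.float32); print(cv2.boundingRect(c),cv2.minEnclosingCircle(P),cv2.fitEllipse(cv2.convexHull(P)))
E
```

```text
[ 472.2155143 -313.6780108  172.       ] [ 462.7099988  -319.11930121   30.        ]
(217, 120, 106, 104) ((464.5931701660156, -320.6878356933594), 61.0717658996582) ((465.28515625, -320.6213073730469), (119.00540924072266, 120.92253112792969), 57.61336135864258)
```

Emit:
{"name": "arm_command", "arguments": {"targets": [[[0, -0.5, 20], [0, 0.002, 0], 1], [[0.5, -0.5, 20], [0, 0.002, 0], 1], [[0, -0.5, 20], [0, 0.002, 0], 1], [[0, 0, 20], [0, 0, 0], 1], [[0, 0, 15], [0, 0, 0], 1], [[0, 0, 10], [0, 0, 0], 1], [[0, 0, 4], [0, 0, 0], 1], [[0, 0, 0], [0, 0, 0], 0.6], [[0, 0, 0], [0, 0, 0], 0.2], [[0, 0, 0], [0, 0, 0], 0.0], [[0, 0, 0], [0, 0, 0], -0.1], [[0, 0, 0], [0, 0, 0], -0.1]]}}

```text
time_s: 3.15
tcp_pos: [470.5, -309.0, 132.7]
tool_rot: [-179.9, -0.2, 160.7]
wrist_force: [0.2, -1.6, 0.7]
finger_gap: 0.451
grasp_force: 0.6
```

Emit:
{"name": "arm_command", "arguments": {"targets": [[[0, 0, 0], [0, 0, 0], -0.15], [[0, 0, 0], [0, 0, 0], -0.18], [[0, 0, 0], [0, 0, 0], -0.21], [[0, 0, 0], [0, 0, 0], -0.21]]}}

```text
time_s: 3.48
tcp_pos: [470.2, -308.7, 131.9]
tool_rot: [-180.0, -0.3, 160.6]
wrist_force: [0.1, -1.6, 1.7]
finger_gap: 0.395
grasp_force: 0.7
```

Emit:
{"name": "arm_command", "arguments": {"targets": [[[-1, -1, 0], [0, 0, 0], -0.18], [[-1, -1.3, 0], [0, 0, 0], -0.18], [[0, 0, 0], [0, 0, 0], -0.21], [[0, 0, 0], [0, 0, 0], -0.21]]}}

```text
time_s: 3.82
tcp_pos: [471.3, -311.4, 131.6]
tool_rot: [180.0, -0.4, 160.6]
wrist_force: [-1.3, -0.8, -0.0]
finger_gap: 0.393
grasp_force: 0.5
```

Emit:
{"name": "arm_command", "arguments": {"targets": [[[0, 0, 0], [0, 0, 0], -0.24], [[0, 0, 0], [0, 0, 0], -0.26], [[0, 0, 0], [0, 0, 0], -0.26]]}}

```text
time_s: 4.07
tcp_pos: [471.3, -311.3, 131.6]
tool_rot: [180.0, -0.4, 160.6]
wrist_force: [0.4, 0.0, -0.4]
finger_gap: 0.372
grasp_force: 10.0
```

Emit:
{"name": "arm_command", "arguments": {"targets": [[[0, 0, 0], [0, 0, 0], -0.28], [[0, 0, 0], [0, 0, 0], -0.28], [[0, 0, 0], [0, 0, 0], -0.28]]}}

```text
time_s: 4.32
tcp_pos: [471.3, -311.3, 131.7]
tool_rot: [180.0, -0.3, 160.6]
wrist_force: [-0.6, -0.7, -0.7]
finger_gap: 0.371
grasp_force: 28.2
```

Emit:
{"name": "arm_command", "arguments": {"targets": [[[0, 0, 0], [0, 0, 0], -0.32], [[0, 0, 0], [0, 0, 0], -0.32], [[0, 0, 0], [0, 0, 0], -0.32]]}}

```text
time_s: 4.57
tcp_pos: [471.3, -311.4, 131.8]
tool_rot: [-180.0, -0.3, 160.6]
wrist_force: [-0.7, -1.7, -0.7]
finger_gap: 0.366
grasp_force: 59.2
```

Emit:
{"name": "arm_command", "arguments": {"targets": [[[0, 0, 0], [0, 0, 0], -0.38], [[0, 0, 0], [0, 0, 0], -0.38], [[0, 0, 0], [0, 0, 0], -0.38]]}}

```text
time_s: 4.82
tcp_pos: [471.3, -311.4, 131.8]
tool_rot: [-180.0, -0.3, 160.6]
wrist_force: [-0.1, -1.3, 1.0]
finger_gap: 0.361
grasp_force: 59.2
```

Emit:
{"name": "arm_command", "arguments": {"targets": [[[0, 0, -6], [0, 0, 0], -0.38], [[0, 0, -12], [0, 0, 0], -0.38], [[0, 0, -20], [0, 0, 0], -0.38], [[0, 0, -25], [0, 0, 0], -0.38], [[0, 0, -25], [0, 0, 0], -0.38], [[0, 0, -25], [0, 0, 0], -0.38], [[0, 0, -25], [0, 0, 0], -0.38], [[0, 0, -25], [0, 0, 0], -0.38], [[0, 0, -15], [0, 0, 0], -0.38], [[0, 0, -8], [0, 0, 0], -0.38], [[0, 0, 0], [0, 0, 0], -0.38]]}}

```text
time_s: 5.73
tcp_pos: [472.7, -311.7, 319.3]
tool_rot: [-180.0, -0.2, 160.7]
wrist_force: [0.5, -0.1, -3.6]
finger_gap: 0.363
grasp_force: 59.7
```

Run:
```python
from h import *
from cell import grab_frame
go([498.7,281.7,317])
for n in("top","scene"):
    d=grab_frame(n);np.savez(f"pics/{n}1.npz",**d)
d=load("top1")
m=cv2.inRange(cv2.cvtColor(d["frame"],cv2.COLOR_RGB2HSV),(0,100,50),(13,255,160)); m[:230]=0;m[280:]=0;m[:,:362]=0;m[:,414:]=0
c=max(cv2.findContours(m,0,1)[0],key=cv2.contourArea)
print(cv2.boundingRect(c)); P=np.array([plane(d,p[0],30)[:2] for p in c],np.float32);print(cv2.minEnclosingCircle(P),cv2.fitEllipse(cv2.convexHull(P)))
```

```text
t 5.73 tcp [ 472.7 -311.7  319.3] shift [172.1 568.5   2.6] n 19.0 turn [-0.0005 -0.0035  0.001 ] gap 0.363 gf 59.7 wf [ 0.5 -0.1 -3.6]
(367, 235, 38, 41)
((466.0669860839844, -314.5716247558594), 62.819454193115234) ((465.7182312011719, -316.24102783203125), (121.3666763305664, 125.18849182128906), 11.31592845916748)
```

Emit:
{"name": "arm_command", "arguments": {"targets": [[[3, 10, 0], [0, -0.002, 0], -0.38], [[6, 20, 0], [0, -0.001, 0], -0.38], [[8.2, 27, 0], [0, 0, 0], -0.38], [[8.2, 27, 0], [0, 0, 0], -0.38], [[8.2, 27, 0], [0, 0, 0], -0.38], [[8.2, 27, 0], [0, 0, 0], -0.38], [[8.2, 27, 0], [0, 0, 0], -0.38], [[8.2, 27, 0], [0, 0, 0], -0.38], [[8.2, 27, 0], [0, 0, 0], -0.38], [[8.2, 27, 0], [0, 0, 0], -0.38], [[8.2, 27, 0], [0, 0, 0], -0.38], [[8.2, 27, 0], [0, 0, 0], -0.38]]}}

```text
time_s: 6.83
tcp_pos: [484.8, 3.6, 316.8]
tool_rot: [-180.0, -0.3, 160.7]
wrist_force: [0.3, 0.1, -3.3]
finger_gap: 0.357
grasp_force: 59.7
```

Emit:
{"name": "arm_command", "arguments": {"targets": [[[8.2, 27, 0], [0, 0, 0], -0.38], [[8.2, 27, 0], [0, 0, 0], -0.38], [[8.2, 27, 0], [0, 0, 0], -0.38], [[8.2, 27, 0], [0, 0, 0], -0.38], [[8.2, 27, 0], [0, 0, 0], -0.38], [[8.2, 27, 0], [0, 0, 0], -0.38], [[8.2, 27, 0], [0, 0, 0], -0.38], [[8.2, 27, 0], [0, 0, 0], -0.38], [[6, 20, 0], [0, 0, 0], -0.38], [[3, 12, 0], [0, 0, 0], -0.38], [[0, 6, 0], [0, 0, 0], -0.38], [[0, 0, 0], [0, 0, 0], -0.38]]}}

```text
time_s: 7.83
tcp_pos: [499.4, 266.5, 317.3]
tool_rot: [-179.9, -0.2, 160.7]
wrist_force: [-0.5, 0.6, -2.5]
finger_gap: 0.359
grasp_force: 59.9
```

Run:
```python
from h import *
from cell import grab_frame,ctrl
go([498.7,281.7,109])
d=grab_frame("top");np.savez("pics/top2.npz",**d)
m=cv2.inRange(cv2.cvtColor(d["frame"],cv2.COLOR_RGB2HSV),(0,100,50),(13,255,160)); m[:230]=0;m[280:]=0;m[:,:362]=0;m[:,414:]=0
c=max(cv2.findContours(m,0,1)[0],key=cv2.contourArea)
print(cv2.boundingRect(c)); P=np.array([plane(d,p[0],30)[:2] for p in c],np.float32);print(cv2.minEnclosingCircle(P),cv2.fitEllipse(cv2.convexHull(P)))
s=ctrl.get_state();w=grab_frame("wrist");np.savez("pics/w2.npz",tcp=s["tcp_pos"],rot=s["tool_rot"],**w)
st=cv2.resize(np.ascontiguousarray(d["frame"][225:285,350:430,::-1]),None,fx=4,fy=4)
v=np.zeros((420,720,3),np.uint8); v[:,:400]=w["frame"][:,80:480,::-1]; v[:240,400:]=st; cv2.imwrite("pics/m2.png",v)
```

```text
t 7.83 tcp [499.4 266.5 317.3] shift [  4.8  14.3 208.3] n 6.9 turn [-0.001  -0.0042  0.0021] gap 0.359 gf 59.9 wf [-0.5  0.6 -2.5]
(367, 235, 42, 41)
((466.3180847167969, -315.42730712890625), 63.71113204956055) ((465.5298156738281, -316.2173767089844), (121.34834289550781, 125.02214050292969), 1.9312875270843506)
```

View pics/m2.png

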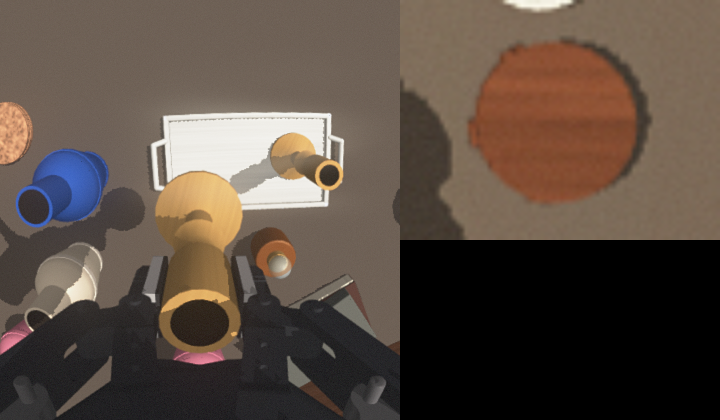

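Wrist view: the candlestick hangs straight, and the tray's outer corners are near (245,115), (410,113) and (407,207). The top crop shows the empty stand centred near (388.8,255). I'll cross-check the tray.

Run:
```python
from h import *
d=load("w2"); f=lambda p,z=12:wplane(d,p,z,d["tcp"],d["rot"])[:2]
a,b,c=f((244.5,115)),f((410,113)),f((407.5,207)); print(a,b,c,np.linalg.norm(a-b),np.linalg.norm(b-c),(a+c)/2)
C=(a+c)/2; u=(b-a)/np.linalg.norm(b-a); print(C-60*u, u, "twin rim",f((328+80,175),148))
print("stand",plane(load("top2"),(388.8,255),30)); go([499,281.7,109])
```

```text
[416.19756173 243.775932  ] [484.72564845 468.04036941] [619.90765743 428.60798515] 234.50082421374395 140.81579626828048 [518.05260958 336.19195857]
[500.51883239 278.81106753] [0.29222962 0.95634818] twin rim [527.8777833  395.06281862]
stand [ 465.35872018 -318.95350612   30.        ]
t 7.93 tcp [499.6 265.  317.8] shift [  5.4  15.8 208.9] n 7.0 turn [-0.0011 -0.0035  0.0003] gap 0.355 gf 59.9 wf [ 0.7 -0.3 -2.7]
```

Emit:
{"name": "arm_command", "arguments": {"targets": [[[1, 3, 6], [0, -0.002, 0], -0.38], [[2, 5, 14], [0, -0.001, 0], -0.38], [[1.5, 4, 22], [0, 0, 0], -0.38], [[0.6, 2.6, 25], [0, 0, 0], -0.38], [[0, 0, 25], [0, 0, 0], -0.38], [[0, 0, 25], [0, 0, 0], -0.38], [[0, 0, 25], [0, 0, 0], -0.38], [[0, 0, 22], [0, 0, 0], -0.38], [[0, 0, 15], [0, 0, 0], -0.38], [[0, 0, 10], [0, 0, 0], -0.38], [[0, 0, 5], [0, 0, 0], -0.38], [[0, 0, 0], [0, 0, 0], -0.38]]}}

```text
time_s: 8.93
tcp_pos: [499.5, 280.7, 123.6]
tool_rot: [-180.0, -0.1, 160.6]
wrist_force: [-0.7, -0.9, -2.9]
finger_gap: 0.357
grasp_force: 59.9
```

Expected contact at TCP z ≈ 107.8, so I'll go down gently.

Emit:
{"name": "arm_command", "arguments": {"targets": [[[0, 0, 4], [0, 0, 0], -0.38], [[0, 0, 4], [0, 0, 0], -0.38], [[0, 0, 2.5], [0, 0, 0], -0.38], [[0, 0, 1.5], [0, 0, 0], -0.38], [[0, 0, 0], [0, 0, 0], -0.38], [[0, 0, 0], [0, 0, 0], -0.38]]}}

```text
time_s: 9.43
tcp_pos: [499.8, 281.4, 112.5]
tool_rot: [180.0, 0.0, 160.7]
wrist_force: [-0.3, -0.3, -2.7]
finger_gap: 0.359
grasp_force: 59.9
```

Emit:
{"name": "arm_command", "arguments": {"targets": [[[0, 0, 1], [0, 0, 0], -0.38], [[0, 0, 0.6], [0, 0, 0], -0.38], [[0, 0, 0], [0, 0, 0], -0.38], [[0, 0, 0], [0, 0, 0], -0.38]]}}

```text
time_s: 9.77
tcp_pos: [499.7, 281.4, 110.7]
tool_rot: [180.0, -0.0, 160.6]
wrist_force: [0.6, -0.5, -2.6]
finger_gap: 0.354
grasp_force: 59.9
```

Emit:
{"name": "arm_command", "arguments": {"targets": [[[0, 0, 1], [0, 0, 0], -0.38], [[0, 0, 0.7], [0, 0, 0], -0.38], [[0, 0, 0], [0, 0, 0], -0.38], [[0, 0, 0], [0, 0, 0], -0.38]]}}

```text
time_s: 10.1
tcp_pos: [499.7, 281.4, 108.9]
tool_rot: [-180.0, -0.0, 160.6]
wrist_force: [0.1, -0.3, -3.2]
finger_gap: 0.358
grasp_force: 59.9
```

Emit:
{"name": "arm_command", "arguments": {"targets": [[[0, 0, 0.7], [0, 0, 0], -0.38], [[0, 0, 0.6], [0, 0, 0], -0.38], [[0, 0, 0], [0, 0, 0], -0.38], [[0, 0, 0], [0, 0, 0], -0.38]]}}

```text
time_s: 10.43
tcp_pos: [499.8, 281.4, 107.9]
tool_rot: [180.0, 0.0, 160.6]
wrist_force: [-0.0, -0.1, -1.6]
finger_gap: 0.361
grasp_force: 60.0
```

Contact is starting (-3 → -1.6 N). One more nudge, then a slow release and a retreat upward.

Emit:
{"name": "arm_command", "arguments": {"targets": [[[0, 0, 0.4], [0, 0, 0], -0.38], [[0, 0, 0], [0, 0, 0], -0.3], [[0, 0, 0], [0, 0, 0], -0.26], [[0, 0, 0], [0, 0, 0], -0.22], [[0, 0, 0], [0, 0, 0], -0.15], [[0, 0, 0], [0, 0, 0], 0.0], [[0, 0, 0], [0, 0, 0], 0.2], [[0, 0, 0], [0, 0, 0], 0.4], [[0, 0, 0], [0, 0, 0], 0.5], [[0, 0, 0], [0, 0, 0], 0.5]]}}

```text
time_s: 11.27
tcp_pos: [499.7, 281.4, 107.3]
tool_rot: [180.0, -0.0, 160.6]
wrist_force: [0.2, -1.0, 1.0]
finger_gap: 0.751
grasp_force: 0.0
```

Emit:
{"name": "arm_command", "arguments": {"targets": [[[0, 0, -5], [0, 0, 0], 0.5], [[0, 0, -12], [0, 0, 0], 0.5], [[0, 0, -20], [0, 0, 0], 0.5], [[0, 0, -25], [0, 0, 0], 0.5], [[0, 0, -25], [0, 0, 0], 0.5], [[0, 0, -25], [0, 0, 0], 0.6], [[0, 0, -25], [0, 0, 0], 0.8], [[0, 0, -20], [0, 0, 0], 1], [[0, 0, -10], [0, 0, 0], 1], [[0, 0, 0], [0, 0, 0], 1]]}}

```text
time_s: 12.1
tcp_pos: [500.6, 281.7, 277.0]
tool_rot: [179.8, 0.2, 160.6]
wrist_force: [0.4, -0.0, -0.7]
finger_gap: 0.996
grasp_force: 0.0
```

Run:
```python
from h import *
from cell import grab_frame
go([580,33.8,272])
for n in("top","scene"): d=grab_frame(n);np.savez(f"pics/{n}3.npz",**d)
T,S=load("top3")["frame"],load("scene3")["frame"]
g=lambda f,x,y:cv2.resize(np.ascontiguousarray(f[y:y+100,x:x+100,::-1]),None,fx=4,fy=4,interpolation=cv2.INTER_CUBIC)
cv2.imwrite("pics/m3.png",np.hstack([g(T,125,180),g(S,360,160)]))
```

```text
t 12.1 tcp [500.6 281.7 277. ] shift [-157.1 -207.6    4.9] n 6.9 turn [0.0034 0.0038 0.0008] gap 0.996 gf 0.0 wf [ 0.4 -0.  -0.7]
```

View pics/m3.png

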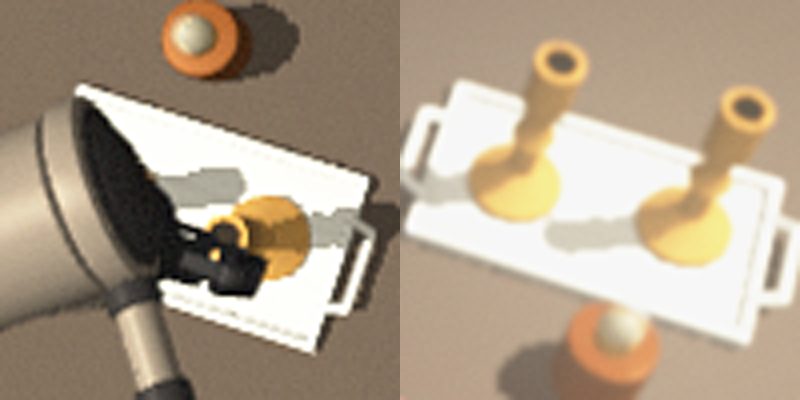

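Both candlesticks stand upright on the tray, the moved one in the free half (scene crop (515,180)) and the twin at (683,225). On to the vase.

Emit:
{"name": "arm_command", "arguments": {"targets": [[[-10, -13, 0], [0.001, 0.001, 0], 1], [[-18, -24, 0], [0.001, 0.001, 0], 1], [[-22, -29, 0], [0.001, 0.001, 0], 1], [[-22, -29, 0], [0, 0, 0], 1], [[-22, -29, 0], [0, 0, 0], 1], [[-22, -29, 0], [0, 0, 0], 1], [[-20, -26, 0], [0, 0, 0], 1], [[-13, -18, 0], [0, 0, 0], 1], [[-8, -10.6, 0], [0, 0, 0], 1], [[0, 0, 0], [0, 0, 0], 1], [[0, 0, 0], [0, 0, 0], 1]]}}

```text
time_s: 13.12
tcp_pos: [578.6, 33.7, 273.2]
tool_rot: [-179.8, -0.3, 160.6]
wrist_force: [0.4, 0.4, 0.2]
finger_gap: 0.998
grasp_force: 0.0
```

Run:
```python
from h import *
from cell import grab_frame,ctrl
go([580,33.8,134])
s=ctrl.get_state();w=grab_frame("wrist");np.savez("pics/w4.npz",tcp=s["tcp_pos"],rot=s["tool_rot"],**w)
cv2.imwrite("pics/w4.png",cv2.resize(np.ascontiguousarray(w["frame"][120:320,180:380,::-1]),None,fx=3,fy=3))
A=rot(s["tool_rot"]);M=w["T_tool_cam"]
c=M[:3,:3].T@(A.T@(np.array([580,33.8,174])-s["tcp_pos"])-M[:3,3]);th=np.arctan2(np.hypot(*c[:2]),c[2]);print("expect rim px",w["mtx"][:2,2]+w["mtx"][0,0]*th*c[:2]/np.hypot(*c[:2]))
```

```text
t 13.12 tcp [578.6  33.7 273.2] shift [ -2.    1.  139.1] n 4.6 turn [-0.003  -0.0055 -0.0001] gap 0.998 gf 0.0 wf [0.4 0.4 0.2]
expect rim px [281.12733651 212.55938375]
```

View pics/w4.png

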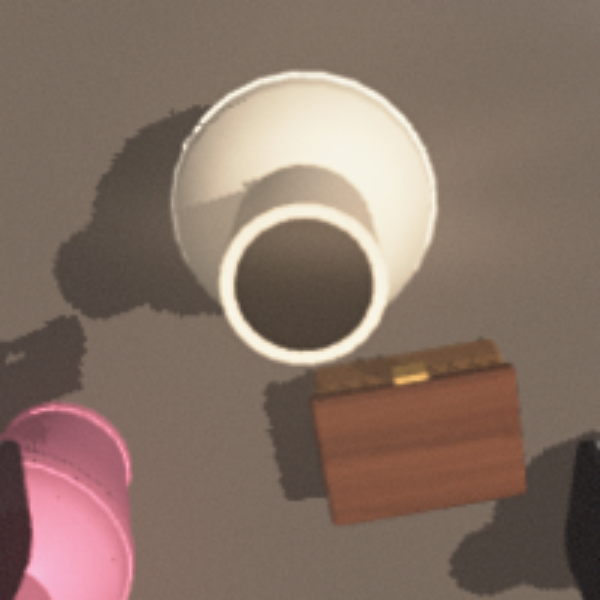

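The vase rim is centred at full-frame (281,215), against a predicted (281,213), so the position agrees. Descending.

Emit:
{"name": "arm_command", "arguments": {"targets": [[[-0.5, 0.5, 10], [-0.001, -0.002, 0], 1], [[-0.5, 0.3, 20], [-0.001, -0.002, 0], 1], [[-0.3, 0, 22], [-0.001, -0.001, 0], 1], [[0, 0, 22], [0, 0, 0], 1], [[0, 0, 20], [0, 0, 0], 1], [[0, 0, 16], [0, 0, 0], 1], [[0, 0, 12], [0, 0, 0], 1], [[0, 0, 8], [0, 0, 0], 1], [[0, 0, 6], [0, 0, 0], 1], [[0, 0, 3], [0, 0, 0], 1], [[0, 0, 0], [0, 0, 0], 1], [[0, 0, 0], [0, 0, 0], 1]]}}

```text
time_s: 14.17
tcp_pos: [580.9, 33.9, 136.0]
tool_rot: [180.0, 0.2, 160.7]
wrist_force: [1.0, 0.1, 0.4]
finger_gap: 0.999
grasp_force: 0.0
```

```bash
python3 -c "
from h import *
go([580,33.8,133])"
```

```text
t 14.17 tcp [580.9  33.9 136. ] shift [ 0.8 -0.4  3. ] n 0.1 turn [0.0004 0.0029 0.0011] gap 0.999 gf 0.0 wf [1.  0.1 0.4]
```

Emit:
{"name": "arm_command", "arguments": {"targets": [[[0.4, 0, 1.5], [0, 0.002, 0], 0.8], [[0.4, 0, 1], [0, 0.001, 0], 0.5], [[0, 0, 0], [0, 0, 0], 0.3], [[0, 0, 0], [0, 0, 0], 0.2], [[0, 0, 0], [0, 0, 0], 0.16], [[0, 0, 0], [0, 0, 0], 0.13], [[0, 0, 0], [0, 0, 0], 0.13]]}}

```text
time_s: 14.75
tcp_pos: [579.9, 33.9, 133.0]
tool_rot: [180.0, -0.1, 160.6]
wrist_force: [-0.0, 1.1, 0.0]
finger_gap: 0.567
grasp_force: 0.0
```

Emit:
{"name": "arm_command", "arguments": {"targets": [[[0, 0, 0], [0, 0, 0], 0.11], [[0, 0, 0], [0, 0, 0], 0.1], [[0, 0, 0], [0, 0, 0], 0.09], [[0, 0, 0], [0, 0, 0], 0.09]]}}

```text
time_s: 15.08
tcp_pos: [579.9, 33.9, 132.9]
tool_rot: [180.0, -0.1, 160.6]
wrist_force: [-0.3, 0.3, -0.8]
finger_gap: 0.546
grasp_force: 0.0
```

Emit:
{"name": "arm_command", "arguments": {"targets": [[[0, 0, 0], [0, 0, 0], 0.08], [[0, 0, 0], [0, 0, 0], 0.07], [[0, 0, 0], [0, 0, 0], 0.06], [[0, 0, 0], [0, 0, 0], 0.06]]}}

```text
time_s: 15.42
tcp_pos: [579.9, 33.9, 132.9]
tool_rot: [180.0, -0.1, 160.6]
wrist_force: [-1.0, -0.3, -0.2]
finger_gap: 0.527
grasp_force: 0.0
```

Emit:
{"name": "arm_command", "arguments": {"targets": [[[0, 0, 0], [0, 0, 0], 0.05], [[0, 0, 0], [0, 0, 0], 0.04], [[0, 0, 0], [0, 0, 0], 0.04]]}}

```text
time_s: 15.67
tcp_pos: [579.9, 34.0, 132.9]
tool_rot: [180.0, -0.1, 160.6]
wrist_force: [0.7, 0.3, -0.1]
finger_gap: 0.525
grasp_force: 0.3
```

Emit:
{"name": "arm_command", "arguments": {"targets": [[[0, 0, 0], [0, 0, 0], 0.03], [[0, 0, 0], [0, 0, 0], 0.025], [[0, 0, 0], [0, 0, 0], 0.025]]}}

```text
time_s: 15.92
tcp_pos: [580.0, 34.0, 133.0]
tool_rot: [180.0, -0.0, 160.6]
wrist_force: [-1.1, -0.2, 0.4]
finger_gap: 0.517
grasp_force: 4.7
```

Emit:
{"name": "arm_command", "arguments": {"targets": [[[0, 0, 0], [0, 0, 0], 0.02], [[0, 0, 0], [0, 0, 0], 0.015], [[0, 0, 0], [0, 0, 0], 0.015]]}}

```text
time_s: 16.17
tcp_pos: [580.0, 34.0, 133.0]
tool_rot: [180.0, -0.0, 160.6]
wrist_force: [0.0, 0.8, 1.4]
finger_gap: 0.516
grasp_force: 15.0
```

Emit:
{"name": "arm_command", "arguments": {"targets": [[[0, 0, 0], [0, 0, 0], 0.01], [[0, 0, 0], [0, 0, 0], 0.004], [[0, 0, 0], [0, 0, 0], 0.004], [[0, 0, 0], [0, 0, 0], 0.004]]}}

```text
time_s: 16.5
tcp_pos: [580.0, 34.0, 133.1]
tool_rot: [180.0, -0.0, 160.6]
wrist_force: [0.5, 2.5, 1.5]
finger_gap: 0.511
grasp_force: 27.4
```

Emit:
{"name": "arm_command", "arguments": {"targets": [[[0, 0, -1], [0, 0, 0], 0.004], [[0, 0, -2], [0, 0, 0], 0.004], [[0, 0, -3], [0, 0, 0], 0.004], [[0, 0, -2], [0, 0, 0], 0.004], [[0, 0, 0], [0, 0, 0], 0.004]]}}

```text
time_s: 16.92
tcp_pos: [580.0, 33.8, 141.2]
tool_rot: [-180.0, -0.0, 160.6]
wrist_force: [-0.1, -0.0, -3.2]
finger_gap: 0.505
grasp_force: 27.5
```

Emit:
{"name": "arm_command", "arguments": {"targets": [[[0, 0, -5], [0, 0, 0], 0.004], [[0, 0, -10], [0, 0, 0], 0.004], [[0, 0, -14], [0, 0, 0], 0.004], [[0, 0, -16], [0, 0, 0], 0.004], [[0, 0, -16], [0, 0, 0], 0.004], [[0, 0, -14], [0, 0, 0], 0.004], [[0, 0, -9], [0, 0, 0], 0.004], [[0, 0, -4], [0, 0, 0], 0.004], [[0, 0, 0], [0, 0, 0], 0.004], [[0, 0, 0], [0, 0, 0], 0.004]]}}

```text
time_s: 17.75
tcp_pos: [579.7, 33.9, 228.5]
tool_rot: [-180.0, -0.1, 160.6]
wrist_force: [0.4, -0.4, -3.9]
finger_gap: 0.509
grasp_force: 27.5
```

```bash
python3 -c "
from h import *
go([465.3,-319,230])"
```

```text
t 17.75 tcp [579.7  33.9 228.5] shift [  -9.  -370.9   -1.5] n 12.4 turn [-0.0001 -0.0017  0.0008] gap 0.509 gf 27.5 wf [ 0.4 -0.4 -3.9]
```

Emit:
{"name": "arm_command", "arguments": {"targets": [[[0, -3, 0], [0, 0, 0], 0.004], [[0, -8, 0], [0, 0, 0], 0.004], [[-0.5, -13, 0], [0, 0, 0], 0.004], [[-0.5, -17, 0], [0, 0, 0], 0.004], [[-0.5, -20, 0], [0, 0, 0], 0.004], [[-0.5, -20, 0], [0, 0, 0], 0.004], [[-0.5, -20, 0], [0, 0, 0], 0.004], [[-0.5, -20, 0], [0, 0, 0], 0.004], [[-0.5, -20, 0], [0, 0, 0], 0.004], [[-0.5, -20, 0], [0, 0, 0], 0.004], [[-0.5, -20, 0], [0, 0, 0], 0.004], [[-0.5, -20, 0], [0, 0, 0], 0.004]]}}

```text
time_s: 18.75
tcp_pos: [516.8, -159.3, 228.6]
tool_rot: [-180.0, -0.1, 160.6]
wrist_force: [-0.3, 0.3, -3.4]
finger_gap: 0.508
grasp_force: 27.6
```

Emit:
{"name": "arm_command", "arguments": {"targets": [[[-0.5, -20, 0], [0, 0, 0], 0.004], [[-0.5, -20, 0], [0, 0, 0], 0.004], [[-0.5, -20, 0], [0, 0, 0], 0.004], [[-0.5, -20, 0], [0, 0, 0], 0.004], [[-0.5, -20, 0], [0, 0, 0], 0.004], [[-0.5, -17, 0], [0, 0, 0], 0.004], [[-0.5, -15, 0], [0, 0, 0], 0.004], [[-0.5, -13, 0], [0, 0, 0], 0.004], [[0, -10, 0], [0, 0, 0], 0.004], [[0, -8, 0], [0, 0, 0], 0.004], [[0, -5, 0], [0, 0, 0], 0.004], [[0, -2, 0], [0, 0, 0], 0.004]]}}

```text
time_s: 19.75
tcp_pos: [465.2, -319.7, 228.8]
tool_rot: [180.0, -0.1, 160.6]
wrist_force: [-0.8, 0.0, -3.4]
finger_gap: 0.504
grasp_force: 27.6
```

Emit:
{"name": "arm_command", "arguments": {"targets": [[[0, 0, 0], [0, 0, 0], 0.004], [[0, 0, 0], [0, 0, 0], 0.004], [[0, 0, 0], [0, 0, 0], 0.004]]}}

```text
time_s: 20.0
tcp_pos: [465.8, -318.5, 228.9]
tool_rot: [180.0, -0.1, 160.7]
wrist_force: [0.1, 1.2, -2.8]
finger_gap: 0.507
grasp_force: 27.6
```

Run:
```python
from h import *
from cell import grab_frame,ctrl
go([465.3,-319,175])
s=ctrl.get_state();w=grab_frame("wrist")
for n in("top","scene"): d=grab_frame(n);np.savez(f"pics/{n}5.npz",**d)
S=load("scene5")["frame"]
v=np.zeros((480,800,3),np.uint8); v[:420,:400]=w["frame"][:,80:480,::-1]; v[:400,400:]=cv2.resize(np.ascontiguousarray(S[110:210,130:230,::-1]),None,fx=4,fy=4)
cv2.imwrite("pics/m5.png",v);np.savez("pics/w5.npz",tcp=s["tcp_pos"],rot=s["tool_rot"],**w)
```

```text
t 20.0 tcp [ 465.8 -318.5  228.9] shift [ 0.2 -0.6 53.9] n 1.8 turn [ 0.0003 -0.001   0.0016] gap 0.507 gf 27.6 wf [ 0.1  1.2 -2.8]
```

View pics/m5.png

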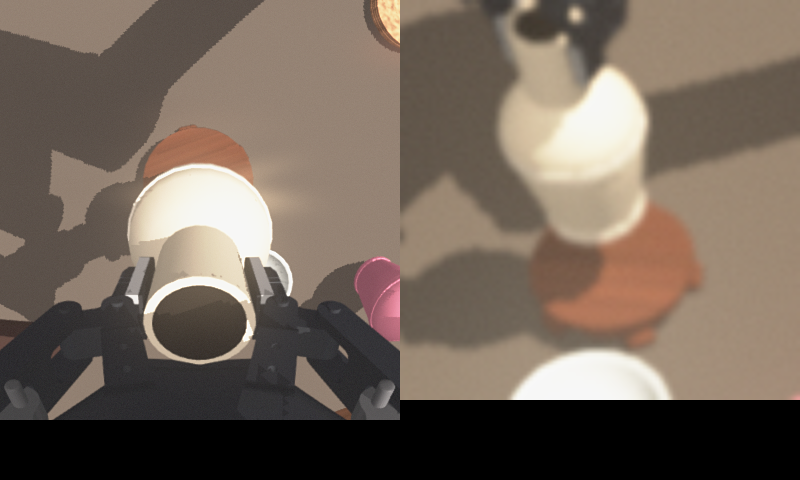

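The vase hangs upright in the pads (wrist (200,320)), and the stand is below it. Contact is expected at TCP z ≈ 163.

Emit:
{"name": "arm_command", "arguments": {"targets": [[[0, -0.3, 4], [0, 0, 0], 0.004], [[0, -0.2, 8], [0, 0, 0], 0.004], [[0, 0, 10], [0, 0, 0], 0.004], [[0, 0, 10], [0, 0, 0], 0.004], [[0, 0, 9], [0, 0, 0], 0.004], [[0, 0, 7], [0, 0, 0], 0.004], [[0, 0, 5], [0, 0, 0], 0.004], [[0, 0, 3], [0, 0, 0], 0.004], [[0, 0, 1.5], [0, 0, 0], 0.004], [[0, 0, 0], [0, 0, 0], 0.004], [[0, 0, 0], [0, 0, 0], 0.004], [[0, 0, 0], [0, 0, 0], 0.004]]}}

```text
time_s: 21.15
tcp_pos: [465.5, -319.8, 171.8]
tool_rot: [-180.0, -0.0, 160.6]
wrist_force: [-0.6, 0.3, -3.4]
finger_gap: 0.509
grasp_force: 27.6
```

Emit:
{"name": "arm_command", "arguments": {"targets": [[[0, 0, 1], [0, 0, 0], 0.004], [[0, 0, 1], [0, 0, 0], 0.004], [[0, 0, 1], [0, 0, 0], 0.004], [[0, 0, 0.5], [0, 0, 0], 0.004], [[0, 0, 0], [0, 0, 0], 0.004], [[0, 0, 0], [0, 0, 0], 0.004]]}}

```text
time_s: 21.65
tcp_pos: [465.3, -319.6, 167.8]
tool_rot: [180.0, -0.1, 160.6]
wrist_force: [1.1, -0.2, -3.0]
finger_gap: 0.508
grasp_force: 27.6
```

Emit:
{"name": "arm_command", "arguments": {"targets": [[[0, 0, 0.8], [0, 0, 0], 0.004], [[0, 0, 0.8], [0, 0, 0], 0.004], [[0, 0, 0.8], [0, 0, 0], 0.004], [[0, 0, 0.6], [0, 0, 0], 0.004], [[0, 0, 0], [0, 0, 0], 0.004], [[0, 0, 0], [0, 0, 0], 0.004]]}}

```text
time_s: 22.15
tcp_pos: [465.3, -319.6, 164.8]
tool_rot: [180.0, -0.1, 160.6]
wrist_force: [-0.0, -0.6, -3.4]
finger_gap: 0.508
grasp_force: 27.6
```

Emit:
{"name": "arm_command", "arguments": {"targets": [[[0, 0, 0.4], [0, 0, 0], 0.004], [[0, 0, 0.4], [0, 0, 0], 0.004], [[0, 0, 0.2], [0, 0, 0], 0.004], [[0, 0, 0], [0, 0, 0], 0.004], [[0, 0, 0], [0, 0, 0], 0.004]]}}

```text
time_s: 22.57
tcp_pos: [465.3, -319.6, 163.9]
tool_rot: [180.0, -0.1, 160.6]
wrist_force: [-0.0, 0.5, -3.1]
finger_gap: 0.508
grasp_force: 27.6
```

Emit:
{"name": "arm_command", "arguments": {"targets": [[[0, 0, 0.4], [0, 0, 0], 0.004], [[0, 0, 0.3], [0, 0, 0], 0.004], [[0, 0, 0], [0, 0, 0], 0.004], [[0, 0, 0], [0, 0, 0], 0.004]]}}

```text
time_s: 22.9
tcp_pos: [465.3, -319.6, 163.1]
tool_rot: [180.0, -0.1, 160.6]
wrist_force: [-1.0, -0.3, -3.6]
finger_gap: 0.506
grasp_force: 27.6
```

Emit:
{"name": "arm_command", "arguments": {"targets": [[[0, 0, 0.3], [0, 0, 0], 0.004], [[0, 0, 0.3], [0, 0, 0], 0.004], [[0, 0, 0], [0, 0, 0], 0.004], [[0, 0, 0], [0, 0, 0], 0.004]]}}

```text
time_s: 23.23
tcp_pos: [465.5, -319.7, 163.1]
tool_rot: [-180.0, -0.0, 160.7]
wrist_force: [-1.0, 1.1, 2.4]
finger_gap: 0.505
grasp_force: 28.0
```

Emit:
{"name": "arm_command", "arguments": {"targets": [[[0, 0, 0.3], [0, 0, 0], 0.004], [[0, 0, 0], [0, 0, 0], 0.004], [[0, 0, 0], [0, 0, 0], 0.004]]}}

```text
time_s: 23.48
tcp_pos: [465.5, -319.7, 163.1]
tool_rot: [-180.0, 0.0, 160.6]
wrist_force: [-1.4, 2.3, 5.1]
finger_gap: 0.508
grasp_force: 28.4
```

Seated, with a light press of about 5 to 8 N. Releasing slowly.

Emit:
{"name": "arm_command", "arguments": {"targets": [[[0, 0, -0.4], [0, 0, 0], 0.004], [[0, 0, 0], [0, 0, 0], 0.02], [[0, 0, 0], [0, 0, 0], 0.035], [[0, 0, 0], [0, 0, 0], 0.05], [[0, 0, 0], [0, 0, 0], 0.08], [[0, 0, 0], [0, 0, 0], 0.15], [[0, 0, 0], [0, 0, 0], 0.3], [[0, 0, 0], [0, 0, 0], 0.5], [[0, 0, 0], [0, 0, 0], 0.7], [[0, 0, 0], [0, 0, 0], 0.8], [[0, 0, 0], [0, 0, 0], 0.8]]}}

```text
time_s: 24.4
tcp_pos: [465.3, -319.6, 162.7]
tool_rot: [180.0, -0.1, 160.6]
wrist_force: [-0.2, 0.6, -0.1]
finger_gap: 0.899
grasp_force: 0.0
```

Emit:
{"name": "arm_command", "arguments": {"targets": [[[0, 0, -3], [0, 0, 0], 0.8], [[0, 0, -8], [0, 0, 0], 0.8], [[0, 0, -15], [0, 0, 0], 0.8], [[0, 0, -20], [0, 0, 0], 0.8], [[0, 0, -20], [0, 0, 0], 0.8], [[0, 0, -20], [0, 0, 0], 0.8], [[0, 0, -20], [0, 0, 0], 0.8], [[0, 0, -15], [0, 0, 0], 0.8], [[0, 0, -8], [0, 0, 0], 0.8], [[0, 0, 0], [0, 0, 0], 0.8]]}}

```text
time_s: 25.23
tcp_pos: [466.0, -320.1, 294.1]
tool_rot: [-179.9, 0.2, 160.7]
wrist_force: [0.2, 0.1, -0.6]
finger_gap: 0.899
grasp_force: 0.0
```

Emit:
{"name": "arm_command", "arguments": {"targets": [[[10, 15, 0], [0, 0, 0], 0.8], [[10, 25, 0], [0, 0, 0], 0.8], [[10, 25, 0], [0, 0, 0], 0.8], [[10, 25, 0], [0, 0, 0], 0.8], [[10, 25, 0], [0, 0, 0], 0.8], [[10, 25, 0], [0, 0, 0], 0.8], [[10, 25, 0], [0, 0, 0], 0.8], [[10, 15, 0], [0, 0, 0], 0.8], [[0, 8, 0], [0, 0, 0], 0.8], [[0, 0, 0], [0, 0, 0], 0.8]]}}

```text
time_s: 26.07
tcp_pos: [452.3, -114.4, 291.3]
tool_rot: [180.0, -0.1, 160.8]
wrist_force: [-0.8, -0.5, -0.4]
finger_gap: 0.901
grasp_force: 0.0
```

Run:
```python
from h import *
from cell import grab_frame
go([465,0,290])
for n in("top","scene"): d=grab_frame(n);np.savez(f"pics/{n}6.npz",**d)
T,S=load("top6")["frame"],load("scene6")["frame"]
g=lambda f,x,y:cv2.resize(np.ascontiguousarray(f[y:y+75,x:x+100,::-1]),None,fx=4,fy=4,interpolation=cv2.INTER_CUBIC)
cv2.imwrite("pics/m6.png",np.vstack([np.hstack([g(T,340,215),g(S,130,120)]),np.hstack([g(T,125,180),g(S,360,165)])]))
```

```text
t 26.07 tcp [ 452.3 -114.4  291.3] shift [ 25.7 112.2   1.4] n 3.7 turn [ 0.0004 -0.0017  0.0028] gap 0.901 gf 0.0 wf [-0.8 -0.5 -0.4]
```

View pics/m6.png

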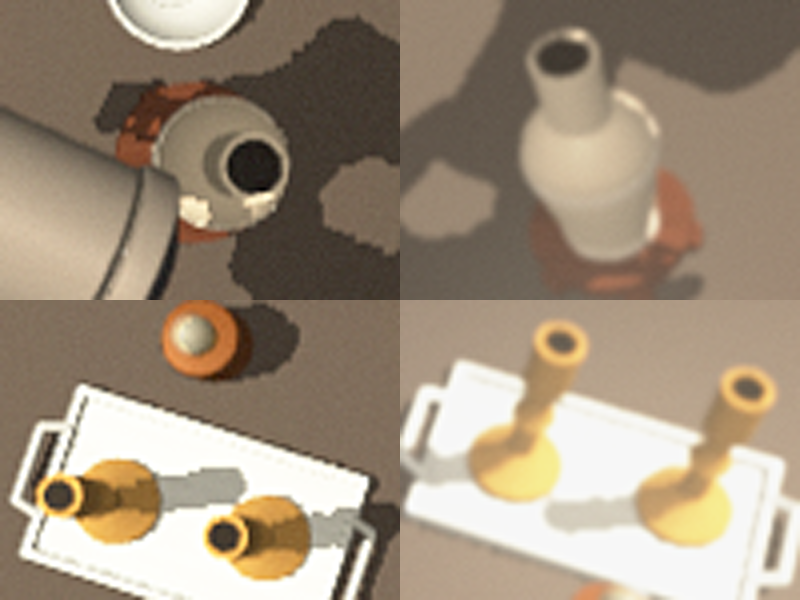

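Vase stands upright on the stand and both candlesticks stand on the tray. I'll check the final positions numerically.

Run:
```python
from h import *
T,S=load("top6"),load("scene6")
print("vase rim",tri(T,(403.1,255.4),S,(170.4,133.4)),plane(T,(403.1,255.4),204),plane(S,(170.4,133.4),204))
print("cand",tri(T,(181.4,238.9),S,(399.6,175.2)),plane(T,(181.4,238.9),148))
```

```text
vase rim (array([ 469.09451085, -317.58819408,  209.3282668 ]), np.float64(0.66112011242447)) [ 468.91845628 -318.56645159  204.        ] [ 464.24131635 -320.14675255  204.        ]
cand (array([500.24965666, 279.27955756, 150.08564908]), np.float64(0.4507479164652939)) [500.24290702 279.53490345 148.        ]
```

```bash
python3 -c "
from cell import hand_in
print(hand_in())"
```

```text
the job is handed in; nothing more can be done
None
```

The job is handed in: the candlestick stands on the tray's free end beside its twin, and the vase is upright within a few mm of the middle of the stand, squeezed with at most about 28 N in the readings and done in about 26 s.

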